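Recharge the dry pot and screw it shut

TASK

Take the fresh drying cartridge (the one with the blue post) out of the packed wooden tray and stand it upright in the open grey pot, leaving the five white ones in the tray. Then swing the pot's hinged lid shut, and only after that turn the red screw cap on the lid clockwise until it is fully tight.

Things in the scene. Friction and masses are not known exactly. Their poses are not given: they have to be found in the camera images.
- pot: grey round pot fixed to the bench, open at the top: 144 mm outside, 132 mm inside diameter, rim 105 mm above the bench. Origin: centre of its underside, z up; its x axis points from the pot's axis to the lid hinge, roughly to the robot's left (+y, within 0.4 rad). A steel foot plate 200 mm (x) by 120 mm (y), 6 mm thick, lies under it.
- pot_floor (a point): centre of the pot's inner floor, 16 mm above the bench; same axes as the pot.
- lid_hinge (a point): middle of the lid's hinge pin, 87 mm from the pot's axis along the pot's x and 108 mm above the bench; the pin runs along the pot's y. The lid is a steel disc of 148 mm diameter, 6 mm thick, centred 87 mm from the pin (far edge 161 mm from it), with the red cap on its outer face and a yellow thumb tab, 45 mm wide and 6 mm thick, that sticks out of the far edge to 193 mm from the pin.
- lid (a joint): angle of the pot's steel lid in rad: 0 = shut, level on the rim; 1.57 = upright over the hinge; 2.0 = stop, leaning away from the pot. Starts at 1.5 to 1.9. The stiff hinge (0.12 N m) holds it near upright; pushed over to less than about 0.9 rad it sinks shut by itself within about 2 s.
- cap (a joint): turn of the red screw cap in rad: 0 = fully tight (stop), growing as it is unscrewed (anticlockwise seen from outside the lid), up to 2.2; starts at 1.5 to 2.0. With the lid shut its bar lies along the pot's y when tight; at value c it is turned from there by c anticlockwise seen from above. Turning takes 0.22 N m (5 N near the bar's ends); it stays where left.
- cap_top (a point): centre of the top of the cap's bar, on the cap's axis; z points out of the cap, y along the bar. The cap is a red disc, 128 mm diameter, 14 mm thick, captive on the lid, with a bar across it 116 mm long, 16 mm wide, standing 27 mm above the disc. Lid shut, cap tight: disc top 126 mm, bar top 153 mm above the bench; 2.5 mm higher per rad of unscrewing.
- bar_end (a point): top of one end of the cap's bar, 58 mm from the cap's axis; the two ends are alike. This end points to the pot's +y when tight.
- tray: open wooden tray fixed to the bench, 122 mm (x) by 178 mm (y), walls 42 mm high, floor 5 mm thick. Origin: centre of its underside, z up. Six cartridges stand in it, 2 (x) by 3 (y), pitch 55.6 mm, touching one another and the walls. Their posts are 31 mm apart along the rows; a grasp at 45 degrees to the rows has the most room.
- fresh: drying cartridge, the fresh one. Upright aluminium cylinder 55 mm diameter and 45 mm tall, with a blue round grip post on top, 24 mm diameter and 36 mm tall (81 mm in all); it stands in any of the tray's six places, with its foot on the tray's floor. Origin: centre of its underside, z up. Weighs 80 to 170 g.
- spent1: drying cartridge, a spent one. Upright aluminium cylinder 55 mm diameter and 45 mm tall, with a white round grip post on top, 24 mm diameter and 36 mm tall (81 mm in all); stays in the tray. Origin: centre of its underside, z up. Weighs 80 to 170 g.
- spent2: drying cartridge, a spent one. Upright aluminium cylinder 55 mm diameter and 45 mm tall, with a white round grip post on top, 24 mm diameter and 36 mm tall (81 mm in all); stays in the tray. Origin: centre of its underside, z up. Weighs 80 to 170 g.
- spent3: drying cartridge, a spent one. Upright aluminium cylinder 55 mm diameter and 45 mm tall, with a white round grip post on top, 24 mm diameter and 36 mm tall (81 mm in all); stays in the tray. Origin: centre of its underside, z up. Weighs 80 to 170 g.
- spent4: drying cartridge, a spent one. Upright aluminium cylinder 55 mm diameter and 45 mm tall, with a white round grip post on top, 24 mm diameter and 36 mm tall (81 mm in all); stays in the tray. Origin: centre of its underside, z up. Weighs 80 to 170 g.
- spent5: drying cartridge, a spent one. Upright aluminium cylinder 55 mm diameter and 45 mm tall, with a white round grip post on top, 24 mm diameter and 36 mm tall (81 mm in all); stays in the tray. Origin: centre of its underside, z up. Weighs 80 to 170 g.
Not all that is in view belongs to the job. What is shaped like the fresh but purple or yellow is not meant.

How it is judged:
By the outcome, as a careful person would: the job done as asked, in the order asked, and still so for the second after the job is handed in, with the robot touching nothing.
It also fails if it takes over 61 s, if anything falls off the work surface, if the arm or the gripper's body presses on something with over 40 N, if the wrist force passes 120 N, or if a joint passes its speed limit or range.

ROBOT

A 6-joint arm with a two-finger parallel gripper is mounted at the origin on the work surface. World frame = base frame: x ahead of the robot, y to its left, z up, the work surface at z = 0. Lengths are in m, angles in rad, forces in N, time in s.
With the tool pointing down it reaches from about 0.3 to 0.875 m from the base axis. Payload 6.4 kg.
Tool frame: the origin (TCP) lies between the finger pads; the fingertips stand 25 mm ahead of it and the grasp point (between the pads) lies 6 mm ahead of it; y points along the fingers, x is the direction in which the jaws open and shut, and the axes are right-handed (so a half turn about y gives the same grasp; the last joint's range is limited). The gripper opens to 85 mm and grips with 20 to 120 N. Pads are 22 mm wide; open, the fingers measure 114 mm over their backs; the gripper's body (76 mm by 85 mm) begins 54 mm behind the grasp point. The pads swing forward as they close: fully open they stand 13 mm farther back than shut.
Start: joints at [-1.394, 0.181, 1.607, -0, 1.354, -0.206], TCP at [0.215, -0.533, 0.256] pointing down, gripper open.
Joint ranges: [-2.99, 2.99], [-0.89, 2.07], [0.3, 2.58], [-1.14, 4.28], [0, 2.63], [-3.12, 3.12]. Speed limits (rad/s): [2.57, 2.57, 3.01, 3.14, 3.14, 3.14].

INTERFACE

Orientations are given as a unit quaternion [w, x, y, z].
In Python, from bench import ctrl, vision, ticket, find_in, regions_of, pinpoint gives the robot as it stands.
- The arm moves only by the tool apply_moves, never from a script. Its argument "increments" is a list of rows, each an object of numbers: "x", "y", "z": the shift along the tool's x, y, z in cm; "ax", "ay", "az": the turn, a rotation vector about the tool's x, y, z in rad; "grip": the closure, from 0 (fully open) to 1 (shut). A call has 1 to 12 rows; each row is the pose to reach, as a shift and turn from the pose measured when the call began, along the tool's axes at that moment; what a row does not reach only later rows make up. A row lasts 1/8 s, in which the tool goes at most 62.5 mm and 10.7 degrees, less where a joint would pass 70% of its speed; a pose out of reach is approached as far as the arm can. A call with a gripper value outside its range is refused whole. The fingers move at their own pace and stop on an object; the grip force is fixed at half the most. Time passes only in rows, so rows that repeat a pose let the fingers close. It gives the time, the measured TCP pose, the force and the opening at its end, in the units of the state.
- ctrl.get_obs(): the state, without advancing time (a new reading comes with each control period).
- vision.camera(name): name is "scene" or "top" or "wrist"; returns the picture (384x512x3 uint8, red, green, blue); there is no depth.
- vision.camera_params(name): a dict with "intrinsics" (3x3 intrinsics, pixels), "k1" (the pictures are not rectified: a ray, as slopes to the right and down, at radius r is drawn at 1 + k1 r^2 times it, then the intrinsics apply), "R" (3x3) and "t" (3): a world point X has camera coordinates R X + t. Camera axes: x right, y down, z forward; pixel columns grow to the right and rows downward; lengths in m; the calibration is good to about 2 mm. A picture is of the moment at which its call begins: read the wrist's pose just before it. camera_params takes no time and is no camera call; for the wrist camera it gives the pose at the moment of the call.
- ticket.hand_in(): hands the job in, once; it reports no verdict.
Trained networks look in the newest picture that a camera, given by its name, has taken for a name from the list of things; names that differ only in an ending like _2 or _b are one class to them, and where a whole thing is asked for, a point or a joint stands for the part that bears it (a point fixed in the world has none). Each returns a list of dicts, best first, with "p" (0 to 1); they miss things now and then, are a little off and sometimes report something else, mostly with a low value. They report only what shows in the picture. A call takes as long as a camera call. They do not tell look-alikes from the thing itself.
- find_in(camera, query): "rect" ([centre column, centre row, width, height] in pixels, round what is visible of it).
- regions_of(camera, query): "mask" (384x512 bool, what is visible of it) and "rect" ([centre column, centre row, width, height] in pixels, round what is visible of it).
- pinpoint(camera, query): "xy" ([column, row] in pixels: a listed point, or the origin of a listed thing).
The state is a dict: "time_s": time; "q": joint angles; "dq": joint speeds; "joint_efforts": joint torques, N m; "eef_pos": TCP position; "eef_rot": TCP orientation; "wrist_force": force on the tool from outside, world axes, zero at the start; "torque": the same for the moment, N m; "opening": opening from 0.0 (shut) to 1.0 (fully open).
Only numpy, scipy, OpenCV 4.12 (cv2) and the standard library are available. Lean on these libraries where they do the work, as an engineer would, in place of code of your own. Each camera call takes 0.05 s, during which the arm holds its last target.

## Working session

There is one attempt and no reset: what is moved stays moved. The work goes in short steps, Python scripts to look and compute and a tool call to move; the robot and the scene stay as the last step left them, time stands still between calls to the robot, and variables do not carry over. Pictures are saved under pics/ and viewed, and the job is handed in when it is done.

Besides the shell and the picture viewer there is one more tool, called in YAML: its name, and indented under it one key for each argument. apply_moves: Moves the arm, as the interface text tells. Its arguments: {"type":"object","properties":{"increments":{"type":"array","items":{"type":"object","properties":{"x":{"type":"number"},"y":{"type":"number"},"z":{"type":"number"},"ax":{"type":"number"},"ay":{"type":"number"},"az":{"type":"number"},"grip":{"type":"number"}}}}},"required":["increments"]}

```bash
ls; mkdir -p pics
cat > h.py <<'E'
import numpy as np, cv2
from bench import ctrl, vision, ticket, find_in, regions_of, pinpoint
def save(n,f): cv2.imwrite('pics/'+f,cv2.cvtColor(vision_img[n],cv2.COLOR_RGB2BGR))
vision_img={}
def snap(n,f=None):
    p=vision.camera_params(n); im=vision.camera(n); vision_img[n]=im
    if f: save(n,f)
    return im,p
def ray(p,uv):
    K=np.array(p['intrinsics']);R=np.array(p['R']);t=np.array(p['t'])
    d=np.array([(uv[0]-K[0,2])/K[0,0],(uv[1]-K[1,2])/K[1,1]])
    rd=np.linalg.norm(d);r=rd
    for _ in range(30): r=rd/(1+p['k1']*r*r)
    s=d*(r/rd if rd>0 else 1)
    return -R.T@t, R.T@np.array([s[0],s[1],1.])
def atz(p,uv,z):
    o,d=ray(p,uv); return o+d*(z-o[2])/d[2]
def proj(p,X):
    K=np.array(p['intrinsics']);c=np.array(p['R'])@np.array(X)+np.array(p['t'])
    s=c[:2]/c[2]; s=s*(1+p['k1']*(s@s)); return np.array([K[0,0]*s[0]+K[0,2],K[1,1]*s[1]+K[1,2]])
def tri(obs):
    A=np.zeros((3,3));b=np.zeros(3)
    for p,uv in obs:
        o,d=ray(p,uv);d/=np.linalg.norm(d);M=np.eye(3)-np.outer(d,d);A+=M;b+=M@o
    return np.linalg.solve(A,b)
def Rq(q): 
    w,x,y,z=q
    from scipy.spatial.transform import Rotation as Ro
    return Ro.from_quat([x,y,z,w]).as_matrix()
def rel(P):
    o=ctrl.get_obs(); return Rq(o['eef_rot']).T@(np.array(P)-np.array(o['eef_pos']))*100
E
python3 - <<'E'
from h import *
np.set_printoptions(precision=4,suppress=True)
o=ctrl.get_obs();print(o)
for n in ['scene','top']:
    im,p=snap(n,n+'0.png');print(n,p)
    for q in ['fresh','pot','tray','cap_top','lid_hinge','pot_floor','bar_end']:
        try: print(q,[(np.round(r['xy'],1),round(r['p'],2)) for r in pinpoint(n,q)[:7]])
        except Exception as e: print(q,e)
E
```

```text
pics
{'time_s': 0.0, 'q': array([-1.3943,  0.1816,  1.608 ,  0.    ,  1.3538, -0.2063]), 'dq': array([-0.0007, -0.001 ,  0.0013,  0.0001, -0.0002, -0.    ]), 'joint_efforts': array([  0.0001, -44.4872, -35.1338,  -0.0002,   0.0091,   0.    ]), 'eef_pos': array([ 0.2147, -0.5329,  0.2554]), 'eef_rot': array([ 0.5864, -0.5855,  0.3962, -0.3953]), 'wrist_force': array([ 0.3785, -0.6647,  0.676 ]), 'torque': array([ 0.0273,  0.0498, -0.012 ]), 'opening': 1.0054732345880895}
scene {'intrinsics': array([[378.9913,   0.    , 249.7563],
       [  0.    , 378.9913, 199.3265],
       [  0.    ,   0.    ,   1.    ]]), 'k1': -0.09980138432364441, 'R': array([[-0.0892,  0.996 , -0.004 ],
       [ 0.5539,  0.0463, -0.8313],
       [-0.8278, -0.0763, -0.5558]]), 't': array([ 0.0642, -0.1853,  1.1867])}
fresh [(array([166.2, 241.4]), 0.91), (array([131.7, 283.2]), 0.91), (array([250.2, 240.8]), 0.74), (array([183.5, 201. ]), 0.74)]
pot [(array([338. , 254.4]), 0.71), (array([439.9, 185.3]), 0.71)]
tray [(array([170.1, 235. ]), 0.62)]
cap_top [(array([438.1, 186.4]), 0.92), (array([335.7, 247.1]), 0.36)]
lid_hinge [(array([389.9, 219.1]), 0.62)]
pot_floor [(array([335.6, 244.9]), 0.64)]
bar_end [(array([449.7, 159.5]), 0.89)]
top {'intrinsics': array([[348.5391,   0.    , 257.5124],
       [  0.    , 348.5391, 190.767 ],
       [  0.    ,   0.    ,   1.    ]]), 'k1': 0.03708649884379407, 'R': array([[ 0.0166, -0.9992, -0.0371],
       [-0.9997, -0.0158, -0.0208],
       [ 0.0202,  0.0374, -0.9991]]), 't': array([-0.01  ,  0.4777,  0.9079])}
fresh [(array([334.8, 243.5]), 0.81), (array([340.4, 135.7]), 0.77), (array([265.1, 185.8]), 0.65)]
pot [(array([199.7, 176. ]), 0.88)]
tray [(array([329.6, 187.8]), 0.81)]
cap_top []
lid_hinge [(array([153. , 158.6]), 0.82)]
pot_floor [(array([198.1, 175.1]), 0.6)]
bar_end [(array([105.5, 139.6]), 0.61)]
```

View pics/scene0.png

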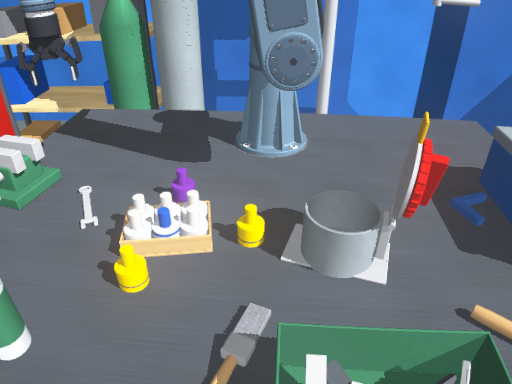

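View pics/top0.png

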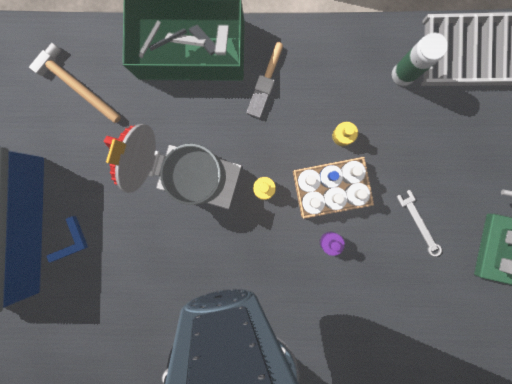

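Candidates: the blue post is at scene (164,218) and top (333,176), the middle of the tray's far row. The look-alikes are yellow at scene (130,272) and (250,230), purple at scene (182,187), and five whites in the tray. I choose the blue one and will check it in a crop.

Run:
```python
from h import *
np.set_printoptions(precision=4,suppress=True)
im,p=snap('top');ims,ps=snap('scene')
cv2.imwrite('pics/crop_t.png',cv2.resize(cv2.cvtColor(im[145:225,280:385],cv2.COLOR_RGB2BGR),None,fx=5,fy=5,interpolation=cv2.INTER_CUBIC))
cv2.imwrite('pics/crop_s.png',cv2.resize(cv2.cvtColor(ims[180:260,110:225],cv2.COLOR_RGB2BGR),None,fx=5,fy=5,interpolation=cv2.INTER_CUBIC))
def blue(i,x0,x1,y0,y1):
    h=cv2.cvtColor(i,cv2.COLOR_RGB2HSV);m=cv2.inRange(h,(105,120,60),(128,255,255));k=np.zeros_like(m);k[y0:y1,x0:x1]=m[y0:y1,x0:x1]
    n,l,s,c=cv2.connectedComponentsWithStats(k);j=1+np.argmax(s[1:,4]);return c[j],s[j]
bt,st=blue(im,290,380,155,220);bs,ss=blue(ims,115,220,190,250)
print(bt,st,bs,ss)
print('blue top atz .086',atz(p,bt,.086), 'tri',tri([(p,bt),(ps,bs)]))
r=regions_of('top','tray')[0];m=r['mask'].astype(np.uint8);c=max(cv2.findContours(m,0,1)[0],key=cv2.contourArea)
print(r['rect'],r['p'],cv2.minAreaRect(c)); B=cv2.boxPoints(cv2.minAreaRect(c)); W=[atz(p,b,.042) for b in B];print(np.array(W),np.mean(W,0))
for q,z in [('pot',0.),('lid_hinge',.108),('pot_floor',.016)]:
    u=pinpoint('top',q)[0]['xy'];print(q,atz(p,u,z))
for q,z in [('pot',0.),('lid_hinge',.108),('pot_floor',.016)]:
    u=pinpoint('scene',q)[0]['xy'];print(q,atz(ps,u,z))
for q in ['bar_end','cap_top']:
    print(q,[x['xy'] for x in pinpoint('top',q)],[x['xy'] for x in pinpoint('scene',q)])
```

```text
[333.3594 175.5   ] [329 172  10   8  64] [163.8443 216.7264] [158 207  13  21 212]
blue top atz .086 [ 0.5151 -0.1841  0.086 ] tri [ 0.5161 -0.1866  0.0697]
[332.0, 186.9, 79.4, 59.8] 0.9 ((313.26922607421875, 190.84616088867188), (50.00961685180664, 35.104793548583984), 78.69007110595703)
[[ 0.531  -0.0871  0.042 ]
 [ 0.5493 -0.1724  0.042 ]
 [ 0.4276 -0.198   0.042 ]
 [ 0.4088 -0.1133  0.042 ]] [ 0.4792 -0.1427  0.042 ]
pot [0.5121 0.158  0.    ]
lid_hinge [0.5432 0.242  0.108 ]
pot_floor [0.5178 0.1498 0.016 ]
pot [0.517  0.1536 0.    ]
lid_hinge [0.5351 0.24   0.108 ]
pot_floor [0.5115 0.1517 0.016 ]
bar_end [[103.1, 137.9]] [[448.2, 156.0], [139.6, 242.6]]
cap_top [] [[438.5, 182.2], [336.2, 243.6]]
```

Run:
```python
import cv2
a=cv2.imread('pics/crop_t.png');b=cv2.imread('pics/crop_s.png');
import numpy as np
w=max(a.shape[1],b.shape[1]);f=lambda i:cv2.copyMakeBorder(i,0,0,0,w-i.shape[1],0)
c=np.vstack([f(a),f(b)]);cv2.imwrite('pics/c.png',cv2.resize(c,None,fx=.74,fy=.74))
```

```text
(no output)
```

View pics/c.png

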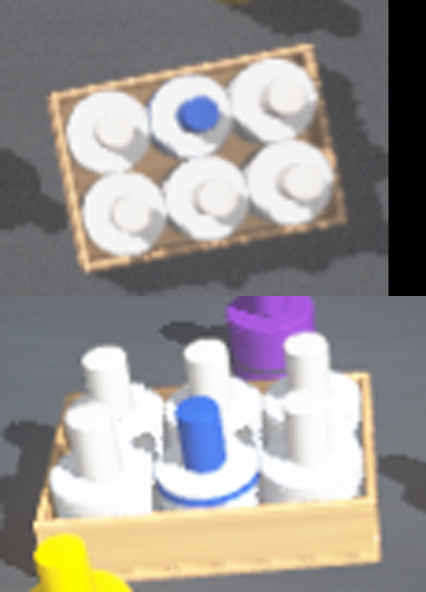

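```bash
cat >> h.py <<'E'
from scipy.spatial.transform import Rotation as Ro
def plan(P,yaw,sym=True):
    """tool straight down with tool-x at world yaw; returns shift cm and rotvec"""
    o=ctrl.get_obs();R=Rq(o['eef_rot'])
    out=[]
    for y in ([yaw,yaw+np.pi] if sym else [yaw]):
        x=np.array([np.cos(y),np.sin(y),0]);z=np.array([0,0,-1.]);T=np.c_[x,np.cross(z,x),z]
        out.append(Ro.from_matrix(R.T@T).as_rotvec())
    out.sort(key=np.linalg.norm)
    print('q',np.round(o['q'],3),'tool x',np.round(R[:,0],3),'shift cm',np.round(R.T@(np.array(P)-o['eef_pos'])*100,2),'rot',[np.round(v,3) for v in out],'t',o['time_s'])
E
python3 - <<'E'
from h import *
yaw=.19
for a in (.785,-.785): plan([.47,-.186,.25],yaw+a)
im,p=snap('wrist','w0.png');o=ctrl.get_obs();R=Rq(o['eef_rot']);c=-np.array(p['R']).T@p['t'];print('cam in tool',R.T@(c-o['eef_pos']),'axes',R.T@np.array(p['R']).T, p['intrinsics'])
E
```

```text
q [-1.394  0.181  1.607 -0.     1.354 -0.206] tool x [ 0.374 -0.928 -0.   ] shift cm [-22.69   0.63  36.65] rot [array([-1.433,  0.763,  0.763]), array([-0.868, -1.631, -1.631])] t 1.45
q [-1.394  0.181  1.607 -0.     1.354 -0.206] tool x [ 0.374 -0.928 -0.   ] shift cm [-22.69   0.63  36.65] rot [array([-1.52 , -0.464, -0.464]), array([-0.575,  1.884,  1.884])] t 1.45
cam in tool [-0.00102344 -0.11753702  0.07737156] axes [[ 9.99999122e-01 -7.24662742e-05  1.32343973e-03]
 [-1.28483559e-03 -2.98204598e-01  9.54501109e-01]
 [ 3.25486674e-04 -9.54501971e-01 -2.98204429e-01]] [[304.81681058   0.         257.646711  ]
 [  0.         304.81681058 190.09386812]
 [  0.           0.           1.        ]]
```

```bash
sed -i 's/z=np.array(\[0,0,-1.\]);T=np.c_\[x,np.cross(z,x),z\]/z=np.array([0,0,-1.]);T=np.c_[x,z,np.cross(x,z)]/' h.py
python3 - <<'E'
from h import *
yaw=.19
for a in (.785,-.785): plan([.50,-.186,.26],yaw+a)
E
```

```text
q [-1.394  0.181  1.607 -0.     1.354 -0.206] tool x [ 0.373 -0.928 -0.   ] shift cm [-21.57  -0.37  39.43] rot [array([ 0.   ,  0.979, -0.   ]), array([-0.   , -2.163, -0.   ])] t 1.5
q [-1.394  0.181  1.607 -0.     1.354 -0.206] tool x [ 0.373 -0.928 -0.   ] shift cm [-21.57  -0.37  39.43] rot [array([ 0.   , -0.593, -0.   ]), array([0.   , 2.549, 0.   ])] t 1.5
```

apply_moves:
  increments:
    - {"x":-21,"y":-0.4,"z":40.8,"ay":-2.16}
    - {"x":-21,"y":-0.4,"z":40.8,"ay":-2.16}
    - {"x":-21,"y":-0.4,"z":40.8,"ay":-2.16}
    - {"x":-21,"y":-0.4,"z":40.8,"ay":-2.16}
    - {"x":-21,"y":-0.4,"z":40.8,"ay":-2.16}
    - {"x":-21,"y":-0.4,"z":40.8,"ay":-2.16}
    - {"x":-21,"y":-0.4,"z":40.8,"ay":-2.16}
    - {"x":-21,"y":-0.4,"z":40.8,"ay":-2.16}
    - {"x":-21,"y":-0.4,"z":40.8,"ay":-2.16}
    - {"x":-21,"y":-0.4,"z":40.8,"ay":-2.16}
    - {"x":-21,"y":-0.4,"z":40.8,"ay":-2.16}
    - {"x":-21,"y":-0.4,"z":40.8,"ay":-2.16}

```text
invalid input
```

Run:
```python
from h import *
np.set_printoptions(precision=4,suppress=True)
im,p=snap('wrist','w1.png');o=ctrl.get_obs();print(o['eef_pos'],o['q'])
h=cv2.cvtColor(im,cv2.COLOR_RGB2HSV);m=cv2.inRange(h,(105,120,60),(128,255,255));n,l,s,c=cv2.connectedComponentsWithStats(m)
for j in range(1,n):
    if s[j,4]>80: print(s[j],c[j],atz(p,c[j],.086))
print('grasp axis px',[proj(p,o['eef_pos']+np.array([0,0,-o['eef_pos'][2]+z])) for z in (.05,.086)])
for r in pinpoint('wrist','fresh')[:7]: print(r['xy'],r['p'],atz(p,r['xy'],.005))
for r in pinpoint('wrist','tray')[:7]: print('tray',r['xy'],r['p'],atz(p,r['xy'],.0))
```

```text
[ 0.2148 -0.5334  0.2563] [-1.3943  0.1808  1.607   0.      1.3538 -0.2063]
grasp axis px [array([258.1569, 169.2062]), array([258.2626, 177.7833])]
```

View pics/w1.png

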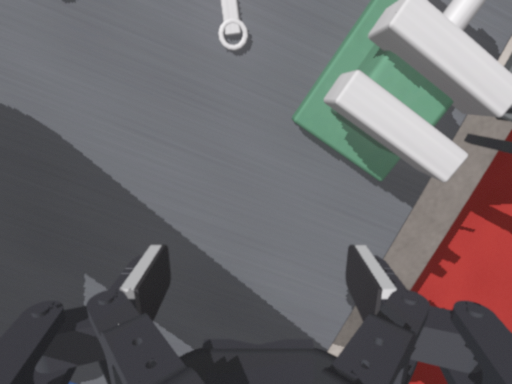

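apply_moves:
  increments:
    - {"x":-5,"y":-0.1,"z":4,"ax":0,"ay":-0.15,"az":0,"grip":0}

```text
time_s: 1.78
eef_pos: [0.2319, -0.4753, 0.2565]
eef_rot: [-0.614, 0.614, -0.351, 0.351]
wrist_force: [1.6, 0.6, 0.5]
opening: 0.997
```

Run:
```python
from h import *
plan([.515,-.186,.26],.975)
```

```text
q [-1.341  0.077  1.722 -0.     1.342 -0.303] tool x [ 0.508 -0.861 -0.   ] shift cm [-10.54  -0.36  39.08] rot [array([ 0.   ,  1.128, -0.   ]), array([-0.   , -2.013, -0.   ])] t 1.775
```

apply_moves:
  increments:
    - {"x":-10.5,"y":-0.4,"z":39.1,"ax":0,"ay":-2.01,"az":0,"grip":0}
    - {"x":-10.5,"y":-0.4,"z":39.1,"ax":0,"ay":-2.01,"az":0,"grip":0}
    - {"x":-10.5,"y":-0.4,"z":39.1,"ax":0,"ay":-2.01,"az":0,"grip":0}
    - {"x":-10.5,"y":-0.4,"z":39.1,"ax":0,"ay":-2.01,"az":0,"grip":0}
    - {"x":-10.5,"y":-0.4,"z":39.1,"ax":0,"ay":-2.01,"az":0,"grip":0}
    - {"x":-10.5,"y":-0.4,"z":39.1,"ax":0,"ay":-2.01,"az":0,"grip":0}
    - {"x":-10.5,"y":-0.4,"z":39.1,"ax":0,"ay":-2.01,"az":0,"grip":0}
    - {"x":-10.5,"y":-0.4,"z":39.1,"ax":0,"ay":-2.01,"az":0,"grip":0}
    - {"x":-10.5,"y":-0.4,"z":39.1,"ax":0,"ay":-2.01,"az":0,"grip":0}
    - {"x":-10.5,"y":-0.4,"z":39.1,"ax":0,"ay":-2.01,"az":0,"grip":0}
    - {"x":-10.5,"y":-0.4,"z":39.1,"ax":0,"ay":-2.01,"az":0,"grip":0}
    - {"x":-10.5,"y":-0.4,"z":39.1,"ax":0,"ay":-2.01,"az":0,"grip":0}

```text
time_s: 3.28
eef_pos: [0.5154, -0.1862, 0.2604]
eef_rot: [0.626, -0.625, -0.33, 0.33]
wrist_force: [0.1, -0.8, 0.7]
opening: 0.996
```

Run:
```python
from h import *
np.set_printoptions(precision=4,suppress=True)
im,p=snap('wrist','w2.png');o=ctrl.get_obs();print(o['eef_pos'],o['q'])
h=cv2.cvtColor(im,cv2.COLOR_RGB2HSV);m=cv2.inRange(h,(105,120,60),(128,255,255));n,l,s,c=cv2.connectedComponentsWithStats(m)
for j in range(1,n):
    if s[j,4]>80: print(s[j],c[j],atz(p,c[j],.086))
print('grasp axis px',[proj(p,o['eef_pos']+np.array([0,0,-o['eef_pos'][2]+z])) for z in (.05,.086)])
for r in pinpoint('wrist','fresh')[:7]: print(r['xy'],r['p'],atz(p,r['xy'],.005))
for r in pinpoint('wrist','tray')[:7]: print('tray',r['xy'],r['p'],atz(p,r['xy'],.0))
```

```text
[ 0.5154 -0.1863  0.2604] [-0.5633  0.1172  1.6705 -0.0002  1.3541 -1.5323]
[247 165  21  21 350] [257.5257 175.0229] [ 0.5158 -0.185   0.086 ]
grasp axis px [array([256.3995, 167.0461]), array([256.2813, 175.3959])]
[170.1, 44.3] 0.85 [ 0.3524 -0.1923  0.005 ]
[281.0, 237.4] 0.78 [ 0.6231 -0.22    0.005 ]
[363.2, 57.7] 0.7 [ 0.4873 -0.0197  0.005 ]
[257.6, 158.9] 0.68 [ 0.5163 -0.1853  0.005 ]
tray [241.1, 142.5] 0.75 [ 0.4885 -0.191   0.    ]
```

View pics/w2.png

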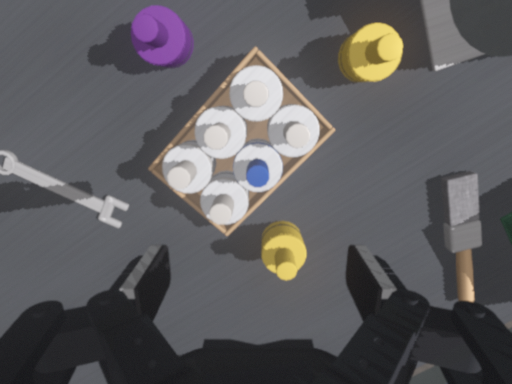

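The blue post sits at wrist pixel (258,174), directly under the grasp axis, with the rows at 45° to the jaws. The nearest yellow look-alike is at (283,250), clear of the fingers.

apply_moves:
  increments:
    - {"x":0.1,"y":5,"z":0,"ax":0,"ay":0,"az":0,"grip":0}
    - {"x":0.1,"y":10,"z":0,"ax":0,"ay":0,"az":0,"grip":0}
    - {"x":0.1,"y":14,"z":0,"ax":0,"ay":0,"az":0,"grip":0}
    - {"x":0.1,"y":16.5,"z":0,"ax":0,"ay":0,"az":0,"grip":0}
    - {"x":0.1,"y":18,"z":0,"ax":0,"ay":0,"az":0,"grip":0}
    - {"x":0.1,"y":18.1,"z":0,"ax":0,"ay":0,"az":0,"grip":0.4}
    - {"x":0.1,"y":18.1,"z":0,"ax":0,"ay":0,"az":0,"grip":0.8}
    - {"x":0.1,"y":18.1,"z":0,"ax":0,"ay":0,"az":0,"grip":1}
    - {"x":0.1,"y":18.1,"z":0,"ax":0,"ay":0,"az":0,"grip":1}
    - {"x":0.1,"y":18.1,"z":0,"ax":0,"ay":0,"az":0,"grip":1}
    - {"x":0.1,"y":18.1,"z":0,"ax":0,"ay":0,"az":0,"grip":1}

```text
time_s: 4.8
eef_pos: [0.5166, -0.186, 0.0806]
eef_rot: [-0.625, 0.626, 0.33, -0.329]
wrist_force: [-0.9, -0.1, 6.4]
opening: 0.263
```

apply_moves:
  increments:
    - {"x":0,"y":-1,"z":0,"ax":0,"ay":0,"az":0,"grip":1}
    - {"x":0,"y":-2,"z":0,"ax":0,"ay":0,"az":0,"grip":1}
    - {"x":0,"y":-3.5,"z":0,"ax":0,"ay":0,"az":0,"grip":1}
    - {"x":0,"y":-5,"z":0,"ax":0,"ay":0,"az":0,"grip":1}
    - {"x":0,"y":-8,"z":0,"ax":0,"ay":0,"az":0,"grip":1}
    - {"x":0,"y":-12,"z":0,"ax":0,"ay":0,"az":0,"grip":1}
    - {"x":0,"y":-16,"z":0,"ax":0,"ay":0,"az":0,"grip":1}
    - {"x":0,"y":-16,"z":0,"ax":0,"ay":0,"az":0,"grip":1}

```text
time_s: 5.8
eef_pos: [0.5184, -0.1869, 0.2455]
eef_rot: [-0.622, 0.629, 0.331, -0.328]
wrist_force: [-0.4, -0.5, -1.4]
opening: 0.266
```

Run:
```python
from h import *
np.set_printoptions(precision=4,suppress=True)
im,p=snap('scene','s3.png');im,pt=snap('top','t3.png')
o=ctrl.get_obs();print(o['eef_pos'],o['wrist_force'],o['opening'])
# pot rim circle from top
r=regions_of('top','pot')
for x in r[:3]: print(x['rect'],x['p'])
for q,z in [('pot_floor',.016),('lid_hinge',.108)]:
    for n,pp in(('top',pt),('scene',p)): print(q,n,[atz(pp,a['xy'],z) for a in pinpoint(n,q)[:2]])
plan([.512,.145,.24],2.2,False)
a=cv2.imread('pics/s3.png');b=cv2.imread('pics/t3.png');cv2.imwrite('pics/st3.png',cv2.resize(np.vstack([a[90:330],b[60:300]]),None,fx=1.2,fy=1.2))
```

```text
[ 0.5163 -0.1857  0.2411] [ 0.112  -0.3269 -2.4712] 0.26169010473722815
[173.8, 165.9, 138.1, 87.9] 0.75
pot_floor top []
pot_floor scene []
lid_hinge top []
lid_hinge scene [array([0.5365, 0.2383, 0.108 ])]
q [-0.562  0.137  1.692 -0.     1.313 -1.531] tool x [ 0.566  0.824 -0.   ] shift cm [27.03 -0.07 19.01] rot [array([-0.001, -1.231,  0.   ])] t 6.15
```

View pics/st3.png

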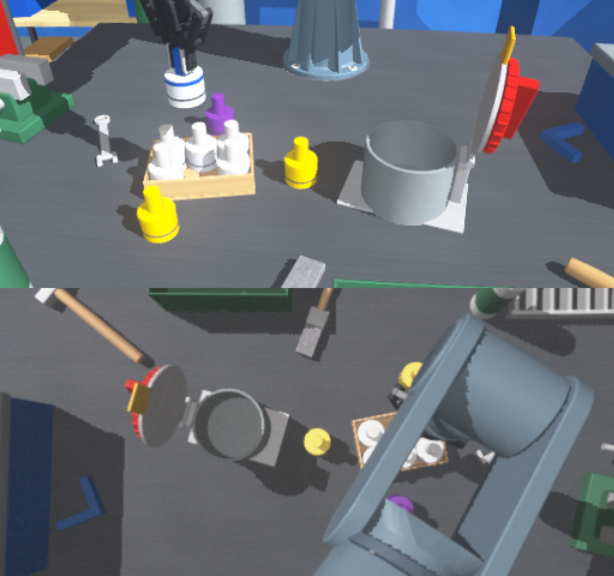

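Run:
```python
from h import *
out=[]
c=np.array([.514,.153]);yaw=np.arctan2(.087,.024)
ex=np.array([np.cos(yaw),np.sin(yaw)]);ey=np.array([-ex[1],ex[0]])
for n,box in (('top0',(90,260,100,240)),('scene0',(270,470,100,300))):
    p=vision.camera_params(n[:-1]);im=cv2.imread(f'pics/{n}.png');f=3
    x0,x1,y0,y1=box;im=cv2.resize(im[y0:y1,x0:x1],None,fx=f,fy=f)
    def pl(P,col,cl=True):
        q=np.array([(proj(p,X)-[x0,y0]+.5)*f for X in P]).astype(np.int32);cv2.polylines(im,[q],cl,col,1)
    for r,col in((.072,(0,0,255)),(.066,(0,255,0))):
        pl([[*(c+r*np.array([np.cos(a),np.sin(a)])),.105] for a in np.linspace(0,6.28,60)],col)
    pl([[*(c+sx*.1*ex+sy*.06*ey),.006] for sx,sy in((1,1),(1,-1),(-1,-1),(-1,1))],(255,0,255))
    for th,col in((1.6,(255,255,0)),(1.7,(0,255,255)),(1.8,(255,0,0))):
        h=c+.087*ex;P=[]
        for a in np.linspace(0,6.28,40):
            rr=.087+.074*np.cos(a);w=.074*np.sin(a);q=h-ex*rr*np.cos(th)+ey*w;P.append([*q,.108+rr*np.sin(th)])
        pl(P,col)
    out.append(im)
h=max(i.shape[0] for i in out)
out=[cv2.copyMakeBorder(i,0,h-i.shape[0],0,0,0) for i in out]
o=np.hstack(out);print(o.shape);cv2.imwrite('pics/ov.png',cv2.resize(o,(800,int(o.shape[0]*800/o.shape[1]))))
```

```text
(600, 1110, 3)
```

View pics/ov.png

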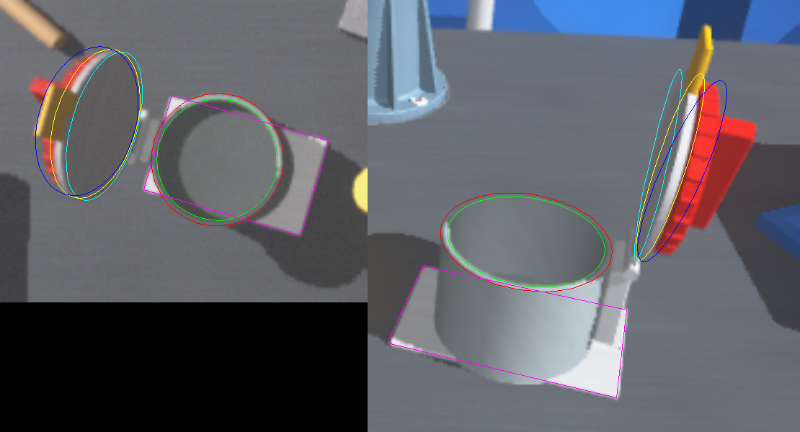

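apply_moves:
  increments:
    - {"x":2.7,"y":0,"z":1.9,"ax":0,"ay":-0.12,"az":0,"grip":1}
    - {"x":6,"y":0,"z":4.2,"ax":0,"ay":-0.27,"az":0,"grip":1}
    - {"x":10,"y":0,"z":7,"ax":0,"ay":-0.45,"az":0,"grip":1}
    - {"x":14,"y":0,"z":9.9,"ax":0,"ay":-0.63,"az":0,"grip":1}
    - {"x":18,"y":0,"z":12.7,"ax":0,"ay":-0.8,"az":0,"grip":1}
    - {"x":22,"y":0,"z":15.5,"ax":0,"ay":-1,"az":0,"grip":1}
    - {"x":25.5,"y":0,"z":18,"ax":0,"ay":-1.15,"az":0,"grip":1}
    - {"x":27,"y":0,"z":19,"ax":0,"ay":-1.23,"az":0,"grip":1}
    - {"x":27,"y":0,"z":19,"ax":0,"ay":-1.23,"az":0,"grip":1}

```text
time_s: 7.28
eef_pos: [0.5113, 0.1459, 0.2385]
eef_rot: [0.321, -0.32, -0.63, 0.631]
wrist_force: [0.1, -0.1, -0.5]
opening: 0.264
```

Run:
```python
from h import *
im,p=snap('wrist','w4.png');snap('scene','s4.png')
plan([.512,.145,.0925],2.2,False)
a=cv2.imread('pics/s4.png');b=cv2.imread('pics/w4.png');cv2.imwrite('pics/sw4.png',cv2.resize(np.hstack([a,b]),(800,300)))
```

```text
q [ 0.052  0.102  1.733 -0.     1.309 -2.147] tool x [-0.587  0.81   0.001] shift cm [ 0.02 14.62 -0.09] rot [array([-0.002, -0.002,  0.001])] t 7.375
```

View pics/sw4.png

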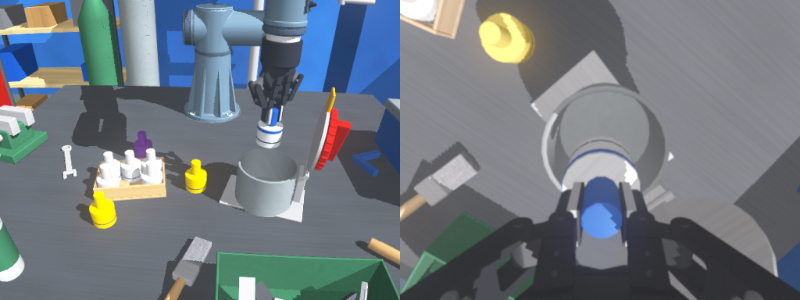

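apply_moves:
  increments:
    - {"x":0,"y":3,"z":0,"ax":0,"ay":0,"az":0,"grip":1}
    - {"x":0,"y":6.5,"z":0,"ax":0,"ay":0,"az":0,"grip":1}
    - {"x":0,"y":10,"z":0,"ax":0,"ay":0,"az":0,"grip":1}
    - {"x":0,"y":12.5,"z":0,"ax":0,"ay":0,"az":0,"grip":1}
    - {"x":0,"y":13.6,"z":0,"ax":0,"ay":0,"az":0,"grip":1}
    - {"x":0,"y":14.1,"z":0,"ax":0,"ay":0,"az":0,"grip":1}
    - {"x":0,"y":14.3,"z":0,"ax":0,"ay":0,"az":0,"grip":1}
    - {"x":0,"y":14.4,"z":0,"ax":0,"ay":0,"az":0,"grip":1}

```text
time_s: 8.38
eef_pos: [0.512, 0.1443, 0.0956]
eef_rot: [0.321, -0.321, -0.63, 0.63]
wrist_force: [-0.2, 0.4, -1.1]
opening: 0.264
```

apply_moves:
  increments:
    - {"x":0,"y":0.2,"z":0,"ax":0,"ay":0,"az":0,"grip":1}
    - {"x":0,"y":0.4,"z":0,"ax":0,"ay":0,"az":0,"grip":1}
    - {"x":0,"y":0.4,"z":0,"ax":0,"ay":0,"az":0,"grip":1}

```text
time_s: 8.75
eef_pos: [0.5122, 0.1443, 0.0917]
eef_rot: [0.321, -0.321, -0.63, 0.63]
wrist_force: [0.1, 1.4, -0.3]
opening: 0.267
```

apply_moves:
  increments:
    - {"x":0,"y":0.15,"z":0,"ax":0,"ay":0,"az":0,"grip":1}
    - {"x":0,"y":0.15,"z":0,"ax":0,"ay":0,"az":0,"grip":1}

```text
time_s: 9.0
eef_pos: [0.5127, 0.1443, 0.0915]
eef_rot: [-0.321, 0.322, 0.63, -0.63]
wrist_force: [-3.8, -1.3, 10.9]
opening: 0.261
```

apply_moves:
  increments:
    - {"x":0,"y":0,"z":0,"ax":0,"ay":0,"az":0,"grip":0.5}
    - {"x":0,"y":0,"z":0,"ax":0,"ay":0,"az":0,"grip":0.5}
    - {"x":0,"y":0,"z":0,"ax":0,"ay":0,"az":0,"grip":0.5}
    - {"x":0,"y":-3,"z":0,"ax":0,"ay":0,"az":0,"grip":0.5}
    - {"x":0,"y":-7,"z":0,"ax":0,"ay":0,"az":0,"grip":0.5}
    - {"x":0,"y":-12,"z":0,"ax":0,"ay":0,"az":0,"grip":0.5}
    - {"x":0,"y":-18,"z":0,"ax":0,"ay":0,"az":0,"grip":0.5}
    - {"x":0,"y":-24,"z":0,"ax":0,"ay":0,"az":0,"grip":1}
    - {"x":0,"y":-28,"z":0,"ax":0,"ay":0,"az":0,"grip":1}

```text
time_s: 10.12
eef_pos: [0.5129, 0.1444, 0.3749]
eef_rot: [-0.32, 0.323, 0.631, -0.629]
wrist_force: [-0.3, 0.3, -0.7]
opening: 0.082
```

Run:
```python
from h import *
np.set_printoptions(precision=4,suppress=True)
im,p=snap('wrist','w5.png');ims,ps=snap('scene','s5.png');imt,pt=snap('top','t5.png')
o=ctrl.get_obs();print(o['eef_pos'])
for n in('wrist','scene','top'):
  for q in('bar_end','cap_top','fresh'): print(n,q,[(r['xy'],r['p']) for r in pinpoint(n,q)[:3]])
a=cv2.imread('pics/s5.png');b=cv2.imread('pics/w5.png');cv2.imwrite('pics/sw5.png',cv2.resize(np.hstack([a,b]),(800,300)))
c=cv2.resize(a[60:290,280:480],None,fx=2.5,fy=2.5);cv2.imwrite('pics/s5c.png',c)
```

```text
[0.5135 0.1445 0.3743]
wrist bar_end [([264.8, 144.7], 0.37)]
wrist cap_top []
wrist fresh [([23.3, 60.8], 0.78), ([256.7, 144.3], 0.76), ([179.4, 65.4], 0.65)]
scene bar_end [([449.9, 159.7], 0.72), ([137.2, 241.0], 0.61), ([168.7, 224.4], 0.16)]
scene cap_top [([437.7, 179.9], 0.57)]
scene fresh [([249.6, 241.7], 0.91), ([129.6, 282.6], 0.88), ([183.9, 198.5], 0.68)]
top bar_end []
top cap_top []
top fresh [([333.0, 240.7], 0.87), ([340.0, 133.9], 0.84), ([263.8, 188.1], 0.66)]
```

View pics/sw5.png

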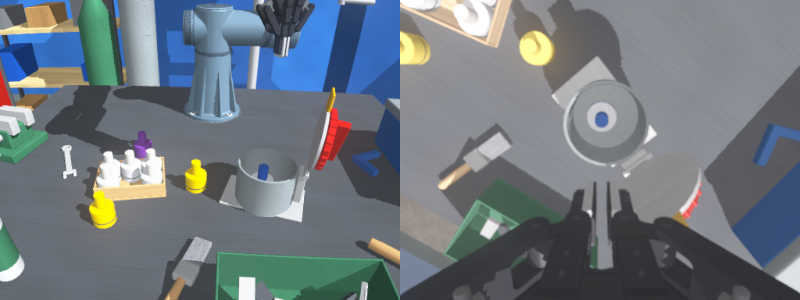

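View pics/s5c.png

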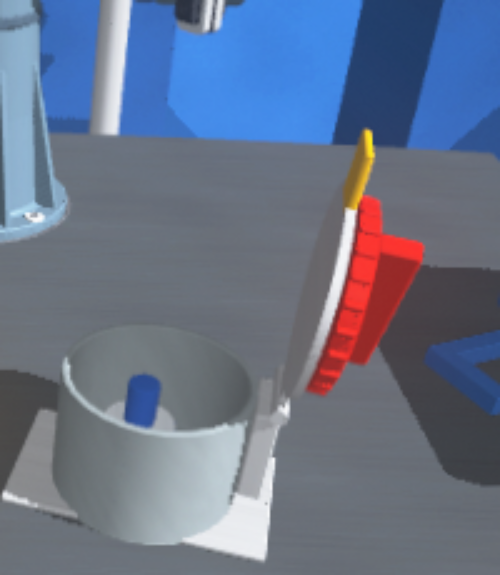

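Run:
```python
from h import *
np.set_printoptions(precision=4,suppress=True)
c=np.array([.514,.153]);yaw=np.arctan2(.087,.024);ex=np.array([np.cos(yaw),np.sin(yaw)]);h=c+.087*ex
obs=[]
for n,f,b in(('scene','s5',(405,440,100,150)),('top','top0',(95,135,130,175))):
    im=cv2.cvtColor(cv2.imread(f'pics/{f}.png'),cv2.COLOR_BGR2HSV);m=cv2.inRange(im,(15,120,80),(33,255,255));k=np.zeros_like(m);k[b[2]:b[3],b[0]:b[1]]=m[b[2]:b[3],b[0]:b[1]]
    q,l,s,ce=cv2.connectedComponentsWithStats(k);j=1+np.argmax(s[1:,4]);print(n,s[j],ce[j]);p=vision.camera_params(n);obs.append((p,ce[j]))
    for th in(1.65,1.7,1.75,1.8,1.85):
        P=lambda r:proj(p,[*(h-ex*r*np.cos(th)),.108+r*np.sin(th)])
        print(th,P(.177),P(.193))
X=tri(obs);print(X,(X[:2]-h)@ex,np.arctan2(X[2]-.108,-(X[:2]-h)@ex))
```

```text
scene [418 112  12  32 210] [423.3762 127.9905]
1.65 [423.3538 126.6094] [426.6296 116.8717]
1.7 [429.1718 128.0635] [433.0707 118.4588]
1.75 [434.8949 129.7902] [439.4067 120.3532]
1.8 [440.5004 131.7841] [445.6114 122.5491]
1.85 [445.966  134.0385] [451.6591 125.0386]
top [106 139  19  25 284] [114.9718 151.5352]
1.65 [114.8873 151.0797] [110.2081 149.6744]
1.7 [110.5426 149.8076] [105.3557 148.2537]
1.75 [106.3525 148.5817] [100.682  146.8864]
1.8 [102.3349 147.4073] [ 96.2079 145.5787]
1.85 [ 98.5067 146.2892] [ 91.953  144.3362]
[0.5403 0.2512 0.282 ] 0.014671383209863376 1.6549085297626132
```

Run:
```python
from h import *
c=np.array([.514,.153]);yaw=np.arctan2(.087,.024);ex=np.array([np.cos(yaw),np.sin(yaw)]);h=c+.087*ex
plan([*(h+ex*.065),.375],2.873,False)
```

```text
q [ 0.052  0.011  1.562 -0.     1.569 -2.147] tool x [-0.587  0.81   0.   ] shift cm [ 10.09  -0.44 -12.52] rot [array([-0.001, -0.675,  0.   ])] t 10.725
```

apply_moves:
  increments:
    - {"x":1,"y":-1,"z":-1.5,"ax":0,"ay":-0.1,"az":0,"grip":1}
    - {"x":4,"y":-1,"z":-5,"ax":0,"ay":-0.25,"az":0,"grip":1}
    - {"x":7,"y":-1,"z":-9,"ax":0,"ay":-0.42,"az":0,"grip":1}
    - {"x":10.1,"y":-1,"z":-12.5,"ax":0,"ay":-0.6,"az":0,"grip":1}
    - {"x":10.1,"y":-0.5,"z":-12.5,"ax":0,"ay":-0.68,"az":0,"grip":1}
    - {"x":10.1,"y":-0.5,"z":-12.5,"ax":0,"ay":-0.68,"az":0,"grip":1}
    - {"x":10.1,"y":-0.5,"z":-12.5,"ax":0,"ay":-0.68,"az":0,"grip":1}

```text
time_s: 11.6
eef_pos: [0.5542, 0.2991, 0.3756]
eef_rot: [0.094, -0.093, -0.701, 0.701]
wrist_force: [-0.3, -0.1, 0.2]
opening: 0.005
```

Run:
```python
from h import *
c=np.array([.514,.153]);yaw=np.arctan2(.087,.024);ex=np.array([np.cos(yaw),np.sin(yaw)]);h=c+.087*ex
snap('scene','s6.png');snap('wrist','w6.png')
plan([*(h+ex*.065),.305],2.873,False)
a=cv2.imread('pics/s6.png');b=cv2.imread('pics/w6.png');cv2.imwrite('pics/sw6.png',cv2.resize(np.hstack([a,b]),(800,300)))
```

```text
q [ 0.307  0.235  1.306 -0.     1.602 -2.57 ] tool x [-0.965  0.262  0.   ] shift cm [ 0.    7.1  -0.06] rot [array([-0.   ,  0.003,  0.   ])] t 11.7
```

View pics/sw6.png

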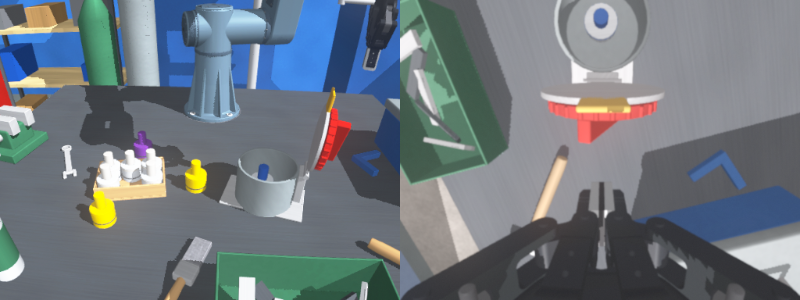

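apply_moves:
  increments:
    - {"x":0,"y":3.5,"z":0,"ax":0,"ay":0,"az":0,"grip":1}
    - {"x":0,"y":7,"z":0,"ax":0,"ay":0,"az":0,"grip":1}
    - {"x":0,"y":7,"z":1.5,"ax":0,"ay":0,"az":0,"grip":1}
    - {"x":0,"y":7,"z":3,"ax":0,"ay":0,"az":0,"grip":1}
    - {"x":0,"y":7,"z":4.5,"ax":0,"ay":0,"az":0,"grip":1}
    - {"x":0,"y":7,"z":6,"ax":0,"ay":0,"az":0,"grip":1}
    - {"x":0,"y":7,"z":7,"ax":0,"ay":0,"az":0,"grip":1}

```text
time_s: 12.58
eef_pos: [0.5361, 0.2303, 0.307]
eef_rot: [-0.093, 0.094, 0.701, -0.701]
wrist_force: [1.0, 0.7, -0.1]
opening: -0.001
```

Run:
```python
from h import *
snap('scene','s7.png');snap('wrist','w7.png')
a=cv2.imread('pics/s7.png');b=cv2.imread('pics/w7.png');cv2.imwrite('pics/sw7.png',cv2.resize(np.hstack([a,b]),(800,300)))
```

```text
(no output)
```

View pics/sw7.png

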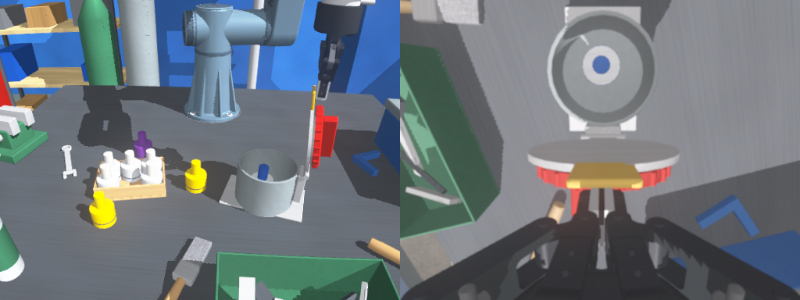

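apply_moves:
  increments:
    - {"x":0,"y":0,"z":1.5,"ax":0,"ay":0,"az":0,"grip":1}
    - {"x":0,"y":0.4,"z":3,"ax":0,"ay":0,"az":0,"grip":1}
    - {"x":0,"y":0.8,"z":4.5,"ax":0,"ay":0,"az":0,"grip":1}
    - {"x":0,"y":1.5,"z":6,"ax":0,"ay":0,"az":0,"grip":1}
    - {"x":0,"y":2.3,"z":7.6,"ax":0,"ay":0,"az":0,"grip":1}
    - {"x":0,"y":3.2,"z":9,"ax":0,"ay":0,"az":0,"grip":1}
    - {"x":0,"y":4.2,"z":10.4,"ax":0,"ay":0,"az":0,"grip":1}
    - {"x":0,"y":4.2,"z":10.4,"ax":0,"ay":0,"az":0,"grip":1}

```text
time_s: 13.68
eef_pos: [0.5077, 0.1288, 0.2632]
eef_rot: [0.095, -0.094, -0.7, 0.701]
wrist_force: [-0.7, -0.3, -0.2]
opening: 0.002
```

Run:
```python
from h import *
snap('scene','s8.png');snap('wrist','w8.png')
a=cv2.imread('pics/s8.png');b=cv2.imread('pics/w8.png');cv2.imwrite('pics/sw8.png',cv2.resize(np.hstack([a,b]),(800,300)))
```

```text
(no output)
```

View pics/sw8.png

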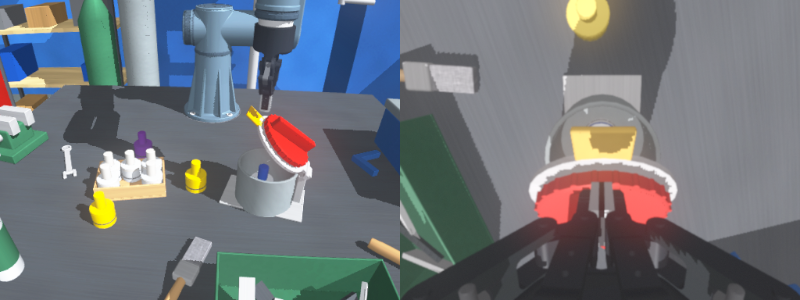

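apply_moves:
  increments:
    - {"x":0,"y":-3,"z":0,"ax":0,"ay":0,"az":0,"grip":1}
    - {"x":0,"y":-6,"z":-1,"ax":0,"ay":0,"az":0,"grip":0.5}
    - {"x":0,"y":-6,"z":-2,"ax":0,"ay":0,"az":0,"grip":0.3}
    - {"x":0,"y":-6,"z":-2.5,"ax":0,"ay":0,"az":0,"grip":0.3}
    - {"x":0,"y":-6,"z":-2.5,"ax":0,"ay":0,"az":0,"grip":0.3}
    - {"x":0,"y":-6,"z":-2.5,"ax":0,"ay":0,"az":0,"grip":0.3}
    - {"x":0,"y":-6,"z":-2.5,"ax":0,"ay":0,"az":0,"grip":0.3}
    - {"x":0,"y":-6,"z":-2.5,"ax":0,"ay":0,"az":0,"grip":0.3}
    - {"x":0,"y":-6,"z":-2.5,"ax":0,"ay":0,"az":0,"grip":0.3}
    - {"x":0,"y":-6,"z":-2.5,"ax":0,"ay":0,"az":0,"grip":0.3}

```text
time_s: 15.02
eef_pos: [0.5151, 0.1539, 0.3246]
eef_rot: [0.094, -0.094, -0.701, 0.701]
wrist_force: [-0.1, 0.1, 0.1]
opening: 0.698
```

Run:
```python
from h import *
np.set_printoptions(precision=4,suppress=True)
im,p=snap('wrist','w9.png');ims,ps=snap('scene','s9.png');print(ctrl.get_obs()['eef_pos'])
for n,pp in(('wrist',p),('scene',ps)):
  for q in('bar_end','cap_top'): print(n,q,[(r['xy'],round(r['p'],2),atz(pp,r['xy'],.1572)) for r in pinpoint(n,q)[:3]])
a=cv2.imread('pics/s9.png');b=cv2.imread('pics/w9.png');cv2.imwrite('pics/sw9.png',cv2.resize(np.hstack([a,b]),(800,300)))
```

```text
[0.5151 0.1539 0.3245]
wrist bar_end [([236.2, 119.4], 0.91, array([0.5205, 0.0967, 0.1572]))]
wrist cap_top [([260.1, 178.1], 0.73, array([0.5139, 0.1562, 0.1572]))]
scene bar_end [([338.1, 252.4], 0.61, array([0.6922, 0.1201, 0.1572])), ([315.8, 182.7], 0.6, array([0.509 , 0.0995, 0.1572])), ([350.7, 183.4], 0.51, array([0.506 , 0.1615, 0.1572]))]
scene cap_top [([346.7, 186.3], 0.96, array([0.5165, 0.1531, 0.1572]))]
```

View pics/sw9.png

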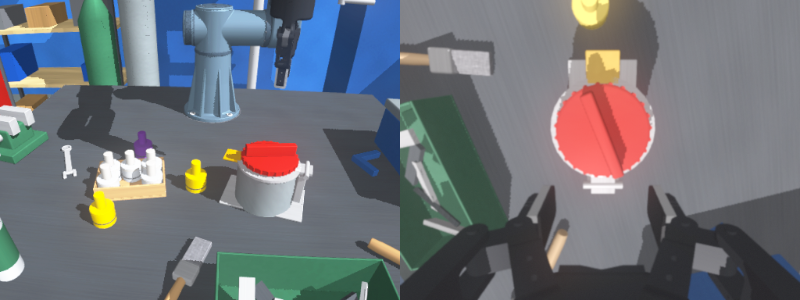

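apply_moves:
  increments:
    - {"x":0,"y":0,"z":0,"ax":0,"ay":0.6,"az":0,"grip":0.3}
    - {"x":0,"y":0,"z":0,"ax":0,"ay":0.6,"az":0,"grip":0.3}
    - {"x":0,"y":0,"z":0,"ax":0,"ay":1.2,"az":0,"grip":0.3}
    - {"x":0,"y":0,"z":0,"ax":0,"ay":1.2,"az":0,"grip":0.3}
    - {"x":0,"y":0,"z":0,"ax":0,"ay":1.2,"az":0,"grip":0.3}
    - {"x":0,"y":0,"z":0,"ax":0,"ay":1.8,"az":0,"grip":0.3}
    - {"x":0,"y":0,"z":0,"ax":0,"ay":1.8,"az":0,"grip":0.3}
    - {"x":0,"y":0,"z":0,"ax":0,"ay":1.8,"az":0,"grip":0.3}
    - {"x":0,"y":0,"z":0,"ax":0,"ay":2.4,"az":0,"grip":0.3}
    - {"x":0,"y":0,"z":0,"ax":0,"ay":2.4,"az":0,"grip":0.3}
    - {"x":0,"y":0,"z":0,"ax":0,"ay":2.4,"az":0,"grip":0.3}
    - {"x":0,"y":0,"z":0,"ax":0,"ay":2.4,"az":0,"grip":0.3}

```text
time_s: 16.82
eef_pos: [0.5151, 0.1539, 0.3245]
eef_rot: [-0.673, 0.674, 0.215, -0.215]
wrist_force: [0.0, -0.3, 0.1]
opening: 0.698
```

Run:
```python
from h import *
plan([.5147,.154,.245],.10,False)
```

```text
q [ 0.07   0.046  1.617 -0.     1.478 -0.549] tool x [0.815 0.58  0.   ] shift cm [-0.03  7.95  0.03] rot [array([0.   , 0.518, 0.   ])] t 16.825
```

apply_moves:
  increments:
    - {"x":0,"y":2,"z":0,"ax":0,"ay":0.18,"az":0,"grip":0.3}
    - {"x":0,"y":4,"z":0,"ax":0,"ay":0.36,"az":0,"grip":0.3}
    - {"x":0,"y":6,"z":0,"ax":0,"ay":0.52,"az":0,"grip":0.3}
    - {"x":0,"y":8,"z":0,"ax":0,"ay":0.52,"az":0,"grip":0.3}
    - {"x":0,"y":8,"z":0,"ax":0,"ay":0.52,"az":0,"grip":0.3}

```text
time_s: 17.45
eef_pos: [0.514, 0.1538, 0.2429]
eef_rot: [-0.706, 0.706, 0.034, -0.036]
wrist_force: [0.7, 0.2, -0.4]
opening: 0.698
```

Run:
```python
from h import *
np.set_printoptions(precision=4,suppress=True)
im,p=snap('wrist','w10.png');o=ctrl.get_obs();print(o['eef_pos'])
for q in('bar_end','cap_top'): print(q,[(r['xy'],round(r['p'],2),atz(p,r['xy'],.158)) for r in pinpoint('wrist',q)[:3]])
plan([.5147,.154,.160],.10,False)
R=Rq(o['eef_rot']);a=[proj(p,np.array([*o['eef_pos'][:2],.158])+R[:,2]*s) for s in(-.05,.0,.05)];print(a)
cv2.polylines(b:=cv2.imread('pics/w10.png'),[np.int32(a)],False,(0,255,0),1);cv2.imwrite('pics/w10b.png',b)
```

```text
[0.5148 0.1539 0.2443]
bar_end [([254.8, 275.3], 0.87, array([0.5178, 0.0995, 0.158 ]))]
cap_top [([256.4, 205.9], 0.85, array([0.5134, 0.156 , 0.158 ]))]
q [ 0.07   0.108  1.712 -0.     1.32  -0.029] tool x [0.995 0.098 0.002] shift cm [-0.11  8.56  0.02] rot [array([ 0.   , -0.001,  0.002])] t 17.6
[array([258.0022, 270.3138]), array([258.047 , 208.9235]), array([258.0974, 138.2218])]
```

View pics/w10b.png

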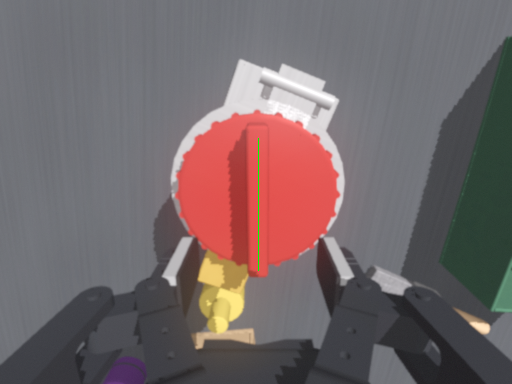

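The bar runs along pixels (258,125)–(258,272), centred on and parallel to the jaw plane. Next I descend and grip it.

apply_moves:
  increments:
    - {"x":0,"y":3.5,"z":0,"ax":0,"ay":0,"az":0,"grip":0.3}
    - {"x":0,"y":6.5,"z":0,"ax":0,"ay":0,"az":0,"grip":0.3}
    - {"x":-0.1,"y":8,"z":0,"ax":0,"ay":0,"az":0,"grip":0.3}
    - {"x":-0.1,"y":8.4,"z":0,"ax":0,"ay":0,"az":0,"grip":0.5}
    - {"x":-0.1,"y":8.4,"z":0,"ax":0,"ay":0,"az":0,"grip":0.7}
    - {"x":-0.1,"y":8.4,"z":0,"ax":0,"ay":0,"az":0,"grip":1}
    - {"x":-0.1,"y":8.4,"z":0,"ax":0,"ay":0,"az":0,"grip":1}
    - {"x":-0.1,"y":8.4,"z":0,"ax":0,"ay":0,"az":0,"grip":1}
    - {"x":-0.1,"y":8.4,"z":0,"ax":0,"ay":0,"az":0,"grip":1}

```text
time_s: 18.73
eef_pos: [0.5136, 0.1537, 0.1629]
eef_rot: [-0.706, 0.707, 0.035, -0.036]
wrist_force: [-9.5, -1.8, 8.8]
opening: 0.174
```

apply_moves:
  increments:
    - {"x":0,"y":0.03,"z":0,"ax":0,"ay":0.12,"az":0,"grip":1}
    - {"x":0,"y":0.06,"z":0,"ax":0,"ay":0.25,"az":0,"grip":1}
    - {"x":0,"y":0.1,"z":0,"ax":0,"ay":0.4,"az":0,"grip":1}
    - {"x":0,"y":0.13,"z":0,"ax":0,"ay":0.55,"az":0,"grip":1}
    - {"x":0,"y":0.17,"z":0,"ax":0,"ay":0.7,"az":0,"grip":1}
    - {"x":0,"y":0.21,"z":0,"ax":0,"ay":0.85,"az":0,"grip":1}
    - {"x":0,"y":0.25,"z":0,"ax":0,"ay":1,"az":0,"grip":1}
    - {"x":0,"y":0.25,"z":0,"ax":0,"ay":1,"az":0,"grip":1}

```text
time_s: 19.73
eef_pos: [0.5136, 0.1537, 0.1609]
eef_rot: [-0.636, 0.637, -0.308, 0.307]
wrist_force: [-1.5, -0.9, -2.2]
opening: 0.173
```

Run:
```python
from h import *
snap('wrist','w11.png');o=ctrl.get_obs();print(o['torque'],o['wrist_force']);plan([.5145,.1538,.156],.098-2.05,False)
```

```text
[-0.33913705  0.03567786 -0.24095527] [-0.29557927 -0.23762227 -2.65013924]
q [ 7.000e-02  2.030e-01  1.788e+00 -1.000e-03  1.152e+00  9.680e-01] tool x [ 0.623 -0.782  0.   ] shift cm [0.04 0.48 0.08] rot [array([1.000e-03, 1.054e+00, 1.000e-03])] t 19.775
```

View pics/w11.png

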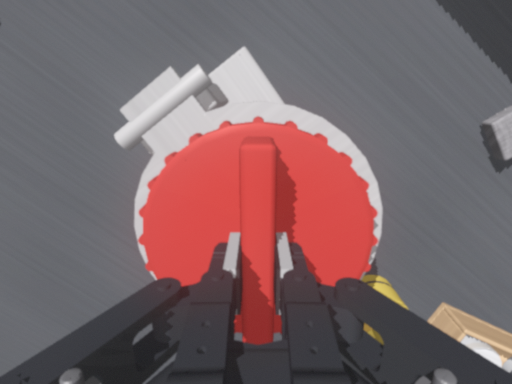

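Cap and gripper turned together, with the bar still along image column 258 and the hinge now rotated. I carry on to just short of the stop.

apply_moves:
  increments:
    - {"x":0,"y":0.05,"z":0,"ax":0,"ay":0.14,"az":0,"grip":1}
    - {"x":0,"y":0.1,"z":0,"ax":0,"ay":0.3,"az":0,"grip":1}
    - {"x":0,"y":0.13,"z":0,"ax":0,"ay":0.45,"az":0,"grip":1}
    - {"x":0,"y":0.17,"z":0,"ax":0,"ay":0.6,"az":0,"grip":1}
    - {"x":0,"y":0.21,"z":0,"ax":0,"ay":0.75,"az":0,"grip":1}
    - {"x":0,"y":0.22,"z":0,"ax":0,"ay":0.85,"az":0,"grip":1}
    - {"x":0,"y":0.22,"z":0,"ax":0,"ay":0.85,"az":0,"grip":1}

```text
time_s: 20.65
eef_pos: [0.5136, 0.1534, 0.1587]
eef_rot: [-0.454, 0.455, -0.541, 0.542]
wrist_force: [0.5, -1.1, -3.3]
opening: 0.172
```

Run:
```python
from h import *
o=ctrl.get_obs();print(o['torque'],o['wrist_force'],o['time_s']);plan([.5145,.1538,.156],.098-2.05,False)
```

```text
[-0.39132256  0.09296028 -0.21268655] [ 0.53753504 -1.13790035 -3.26774116] 20.65
q [ 0.07   0.206  1.789 -0.002  1.148  1.815] tool x [-0.173 -0.985  0.002] shift cm [-0.05  0.27  0.08] rot [array([0.001, 0.207, 0.002])] t 20.65
```

apply_moves:
  increments:
    - {"x":0,"y":0.02,"z":0,"ax":0,"ay":0.06,"az":0,"grip":1}
    - {"x":0,"y":0.03,"z":0,"ax":0,"ay":0.1,"az":0,"grip":1}
    - {"x":0,"y":0.03,"z":0,"ax":0,"ay":0.14,"az":0,"grip":1}
    - {"x":0,"y":0.03,"z":0,"ax":0,"ay":0.14,"az":0,"grip":1}

```text
time_s: 21.15
eef_pos: [0.5136, 0.1534, 0.1585]
eef_rot: [-0.416, 0.418, -0.57, 0.571]
wrist_force: [-0.4, -1.5, -3.6]
opening: 0.17
```

Run:
```python
from h import *
o=ctrl.get_obs();print(o['torque'],o['wrist_force'],o['time_s']);plan([.5145,.1538,.156],.098-2.05,False)
snap('wrist','w12.png')
```

```text
[-0.2531035   0.09792319  1.31386508] [-0.42546751 -1.48824032 -3.56502729] 21.15
q [ 0.07   0.206  1.789 -0.002  1.147  1.95 ] tool x [-0.304 -0.953  0.002] shift cm [-0.07  0.25  0.07] rot [array([0.   , 0.073, 0.002])] t 21.15
```

View pics/w12.png

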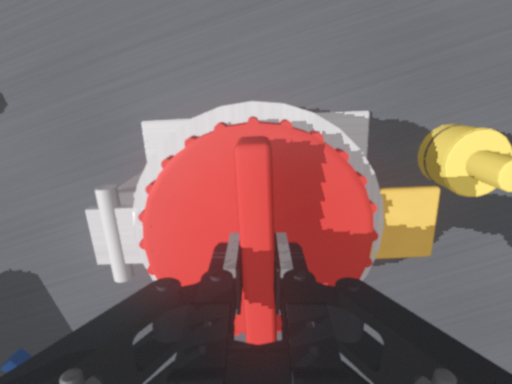

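Torque jumped to 1.3 N·m, so the cap is at its stop. Now I release and lift off.

apply_moves:
  increments:
    - {"x":0,"y":0,"z":0,"ax":0,"ay":0,"az":0,"grip":0.4}
    - {"x":0,"y":0,"z":0,"ax":0,"ay":0,"az":0,"grip":0.3}
    - {"x":0,"y":0,"z":0,"ax":0,"ay":0,"az":0,"grip":0.3}
    - {"x":0,"y":-2,"z":0,"ax":0,"ay":0,"az":0,"grip":0.3}
    - {"x":0,"y":-5,"z":0,"ax":0,"ay":0,"az":0,"grip":0.3}
    - {"x":0,"y":-9,"z":0,"ax":0,"ay":0,"az":0,"grip":0.3}
    - {"x":0,"y":-13,"z":0,"ax":0,"ay":0,"az":0,"grip":0.3}
    - {"x":0,"y":-17,"z":0,"ax":0,"ay":0,"az":0,"grip":0.3}
    - {"x":0,"y":-17,"z":0,"ax":0,"ay":0,"az":0,"grip":0.3}

```text
time_s: 22.32
eef_pos: [0.5156, 0.1539, 0.3328]
eef_rot: [-0.419, 0.415, -0.569, 0.573]
wrist_force: [0.7, 0.3, -0.3]
opening: 0.7
```

Run:
```python
from h import *
np.set_printoptions(precision=4,suppress=True)
im,p=snap('wrist','w13.png');ims,ps=snap('scene','s13.png')
for n,pp in(('wrist',p),('scene',ps)):
  for q in('bar_end','cap_top'): print(n,q,[(r['xy'],round(r['p'],2),atz(pp,r['xy'],.153)) for r in pinpoint(n,q)[:3]])
c=np.array([.514,.153]);b=cv2.imread('pics/w13.png');a=cv2.imread('pics/s13.png')
yaw=np.arctan2(.087,.024);ey=np.array([-np.sin(yaw),np.cos(yaw)]);ex=np.array([np.cos(yaw),np.sin(yaw)])
for i,pp in((b,p),(a,ps)):
    for A,B in (((ex*8e-3-ey*.058),(ex*8e-3+ey*.058)),((-ex*8e-3-ey*.058),(-ex*8e-3+ey*.058))):
        cv2.line(i,*[tuple(int(v) for v in proj(pp,[*(c+X),.153])) for X in (A,B)],(0,255,0),1)
cv2.imwrite('pics/w13b.png',cv2.resize(np.hstack([cv2.resize(a[100:292,230:486],(512,384)),b]),(800,300)))
```

```text
wrist bar_end [([258.8, 229.3], 0.73, array([0.4599, 0.1719, 0.153 ]))]
wrist cap_top [([258.4, 176.7], 0.73, array([0.515 , 0.1548, 0.153 ]))]
scene bar_end [([352.7, 173.4], 0.81, array([0.462 , 0.1717, 0.153 ])), ([145.9, 226.4], 0.48, array([ 0.6526, -0.1646,  0.153 ]))]
scene cap_top [([349.0, 188.2], 0.66, array([0.5157, 0.1578, 0.153 ])), ([350.7, 171.1], 0.24, array([0.4535, 0.1691, 0.153 ]))]
```

View pics/w13b.png

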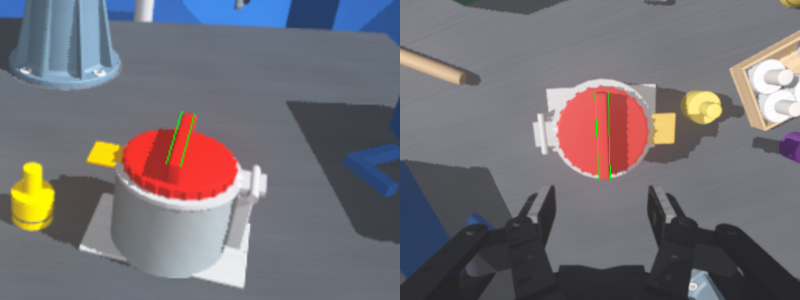

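View pics/s13.png

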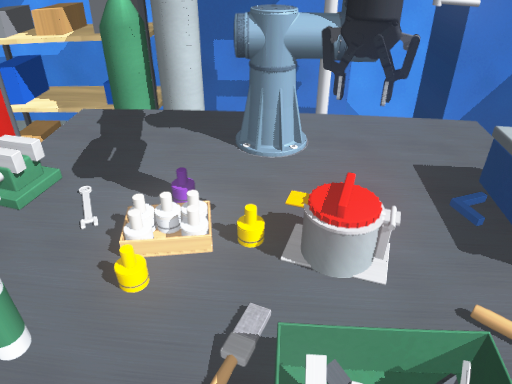

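```bash
python3 -c "
from h import *
print(ticket.hand_in(), ctrl.get_obs()['time_s'])"
```

```text
the job is handed in; nothing more can be done
the job is handed in; nothing more can be done
```

The job is done and handed in at about 22.7 s, but no verdict was reported. I moved the blue-post cartridge from the tray into the grey pot and pushed the lid shut by its tab. I then gripped the cap's bar and turned it about 1.9 rad clockwise until it stopped.

**Last checks:**
- **Cartridge:** it stood upright in the pot before the lid was closed, and the five white ones were still in the tray.
- **Lid:** it lay level on the rim in the final pictures.
- **Cap:** the wrist moment jumped to 1.3 N·m at the stop, and the bar then lay along the pot's y within my measuring error (about 0.05 rad), so I take it as fully tight.
- **Robot:** the arm was clear of everything at hand-in, and no force reading came near its limit.

**Problems:**
- My first move call was refused because rows need every field filled in; nothing moved.
- My first rough look put the lid at about 1.72 rad. Measuring the tab corrected that to 1.65 rad before I pushed it.

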